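# Snap the ply blanks into the drilling jig and close the keeper

### The job

Load the drilling jig: push each of the three ply blanks along its nest to the back stop, until the sprung ball in the wall clicks out behind it. Only when all three have clicked home, swing the keeper bar fully closed across the front of the nests. Leave the other things on the table and on the jig where they are.

Things in the scene. Friction and masses are not known exactly. Their poses are not given: they have to be found in the camera images.
- jig: aluminium drilling jig on a grey base board, fixed; board 280 x 345 mm, top at z = 12 mm. Its x points into the nests (away from the robot), y left, z up. Origin: at table height, middle of the jig, on the line where the rear (robot-side) faces of seated blanks lie. Base: x = -110 to +170 mm. Three parallel nests, open in front and above, 72.5 mm wide, centred on y = +92.5, 0, -92.5 mm
- jig_stop (a point): point on the face of the back stop in the middle nest (jig x = +100.5 mm, y = 0, z = 25 mm); the stop closes the far end of all nests. The nests' side walls are 20 mm thick, rise to z = 38 mm and run from x = -30 mm to the stop
- blank_left_center (a point): centre of the left ply blank: plain wooden block, 100 mm along the nest, 70 wide, 22 thick, flat on the base, front part in the left nest, rear end 15 to 75 mm short of home. Home: this point at jig x = +50, y = +92.5, z = 23 mm. Its ball drags on it; 4 to 10 N pushes it home. The point's axes do not follow the block's edges
- blank_mid_center (a point): centre of the middle ply blank: plain wooden block, 100 mm along the nest, 70 wide, 22 thick, flat on the base, front part in the middle nest, rear end 15 to 75 mm short of home. Home: this point at jig x = +50, y = +0.0, z = 23 mm. Its ball drags on it; 4 to 10 N pushes it home. The point's axes do not follow the block's edges
- blank_right_center (a point): centre of the right ply blank: plain wooden block, 100 mm along the nest, 70 wide, 22 thick, flat on the base, front part in the right nest, rear end 15 to 75 mm short of home. Home: this point at jig x = +50, y = -92.5, z = 23 mm. Its ball drags on it; 4 to 10 N pushes it home. The point's axes do not follow the block's edges
- ball_left (a joint): sprung steel ball, 18 mm, in the left wall of the left nest, centre at jig x = -9, z = 23 mm: metres pressed into the wall. About 0.004 while a blank lies beside it, 0 when it has clicked out behind the blank's rear face; then it stands 6.5 mm into the nest
- ball_mid (a joint): sprung steel ball, 18 mm, in the left wall of the middle nest, centre at jig x = -9, z = 23 mm: metres pressed into the wall. About 0.004 while a blank lies beside it, 0 when it has clicked out behind the blank's rear face; then it stands 6.5 mm into the nest
- ball_right (a joint): sprung steel ball, 18 mm, in the left wall of the right nest, centre at jig x = -9, z = 23 mm: metres pressed into the wall. About 0.004 while a blank lies beside it, 0 when it has clicked out behind the blank's rear face; then it stands 6.5 mm into the nest
- keeper (a joint): angle (rad) of the keeper bar, which swings level about an upright bolt at the jig's right front corner. 0 = closed at its stop, lying along jig +y across the nests; at angle a it points from the hinge along (-sin a, cos a) of the jig frame, so it opens towards the robot. Starts at 1.8 to 2.2; stays where left (0.12 N m). A blank that sticks out blocks it
- keeper_hinge (a point): hinge axis of the keeper bar at the bar's mid-height: jig x = -42, y = -160, z = 26 mm. Steel bar, 275 mm from axis to free end, 16 mm thick, z = 17 to 35 mm. Its side facing the nests carries three buffers 30 mm long, 67.5, 160 and 252.5 mm from the axis; its plain other side can be pushed anywhere
- hole_saw: red hole saw, 39 mm wide, 64 mm tall, stands on the rear deck of the jig
- hole_plug_1: round ply core, 34 x 28 mm, on the rear deck
- hole_plug_2: second round ply core on the rear deck
- tape_measure: yellow tape measure, about 86 mm long, 66 mm tall, to the left of the jig
- masking_tape: roll of masking tape lying flat, 96 mm wide, 25 mm high, to the left of the jig
- nail_jar: jar of nails with a black lid, 62 mm wide, 80 mm tall, to the right of the jig
- sanding_block: wooden sanding block, 97 x 125 x 36 mm, front left of the table
Things that resemble listed ones, but are neither listed nor needed, are in the scene too. What is shaped like the part that bears blank_right_center but turquoise or yellow is not meant.

How it is judged:
By the outcome, as a careful person would: the job done as asked, in the order asked, and still so for the second after the job is handed in, with the robot touching nothing.
It also fails if it takes over 58 s, if anything falls off the work surface, if the arm or the gripper's body presses on something with over 40 N, if the wrist force passes 120 N, or if a joint passes its speed limit or range.

### The arm

A 6-joint arm with a two-finger parallel gripper is mounted at the origin on a cart in front of the work surface, level with it; the furniture and walls round the work are solid. World frame = base frame: x ahead of the robot, y to its left, z up, the work surface at z = 0. Lengths are in mm, angles in degrees, forces in N, time in s.
With the tool pointing down it reaches from about 300 to 875 mm from the base axis. Payload 6.4 kg.
Tool frame: the origin (TCP) lies at the very end of the fingers, on their centre line; the grasp point (between the pads) lies 19 mm behind it; z points along the fingers, y is the line along which they close (so a half turn about z gives the same grasp; the last joint's range is limited). The gripper opens to 85 mm and grips with 20 to 120 N. Pads are 22 mm wide; open, the fingers measure 114 mm over their backs; the gripper's body (76 mm by 85 mm) begins 54 mm behind the grasp point. The pads swing forward as they close: fully open they stand 13 mm farther back than shut.
Start: joints at [54.242, 10.359, 92.074, -0, 77.567, -11.82], TCP at [233.297, 525.56, 231.288] pointing down, gripper open.
Joint ranges: [-171.53, 171.53], [-51.25, 118.39], [17.06, 147.69], [-65.23, 245.23], [0, 150.52], [-178.68, 178.68]. Speed limits (degrees/s): [147.25, 147.25, 172.46, 180, 180, 180].

### API

Orientations are given as a 3x3 rotation matrix whose columns are the frame's x, y, z axes.
In Python, from bench import ctrl, imaging, workorder, spotter gives the robot as it stands.
- The arm moves only by the tool move_arm, never from a script. Its argument "targets" is a list of rows, each a list of 7 numbers: the opening, from 0 (shut) to 1 (fully open), then the shift along the world's x, y, z in mm, then the turn, a rotation vector about the world's x, y, z in degrees. A call has 1 to 5 rows; each row is the pose to reach, as a shift and turn from the pose commanded when the call began; what a row does not reach only later rows make up. A row lasts 1/8 s, in which the tool goes at most 62.5 mm and 10.7 degrees, less where a joint would pass 70% of its speed; a pose out of reach is approached as far as the arm can. A call with a gripper value outside its range is refused whole. The fingers move at their own pace and stop on an object; "newtons" is the grip in N (left out, the last holds). Time passes only in rows, so rows that repeat a pose let the fingers close. It gives the time, the measured TCP pose, the force, the opening and the grip force at its end, in the units of the state.
- ctrl.state(): the state, without advancing time (a new reading comes with each control period).
- imaging.snapshot(name): name is "side" or "top"; returns (picture, depth): 384x512x3 uint8, red, green, blue; 384x512 float32, mm along the optical axis (not along the pixel's ray), 0 where there is no reading.
- imaging.get_calibration(name): a dict with "fx", "fy", "cx", "cy" (pixels), "distortion" ([k1, k2, p1, p2, k3] as OpenCV has them; the pictures are not rectified), "extrinsics" (4x4, takes a point from world to camera coordinates). Camera axes: x right, y down, z forward; pixel columns grow to the right and rows downward; lengths in mm; the calibration is good to about 2 mm. A picture is of the moment at which its call begins. get_calibration takes no time and is no camera call.
- workorder.hand_in(): hands the job in; it is judged then, once.
Trained networks look in the newest picture that a camera, given by its name, has taken for a name from the list of things; names that differ only in an ending like _2 or _b are one class to them, and where a whole thing is asked for, a point or a joint stands for the part that bears it (a point fixed in the world has none). Each returns a list of dicts, best first, with "p" (0 to 1); they miss things now and then, are a little off and sometimes report something else, mostly with a low value. They report only what shows in the picture. A call takes as long as a camera call. They do not tell look-alikes from the thing itself.
- spotter.find_in(thing, camera): "centre" ([x, y, z] in mm, in world coordinates, good to about 4 mm: the middle of the surface that is visible of it).
The state is a dict: "clock": time; "q": joint angles; "qvel": joint speeds; "joint_torque": joint torques, N m; "ee_pos": TCP position; "tool_rot": TCP orientation; "contact_force": force on the tool from outside, world axes, zero at the start; "ft_torque": the same for the moment, N m; "finger_gap": finger opening in mm; "finger_force": force on a finger pad.
Only numpy, scipy, OpenCV 4.12 (cv2) and the standard library are available. Lean on these libraries where they do the work, as an engineer would, in place of code of your own. Each camera call takes 0.05 s, during which the arm holds its last target. There are 200 camera calls.

## Working session

There is one attempt and no reset: what is moved stays moved. The work goes in short steps, Python scripts to look and compute and a tool call to move; the robot and the scene stay as the last step left them, time stands still between calls to the robot, and variables do not carry over. Pictures are saved under pics/ and viewed, at most 10 in all, crops included, and the job is handed in when it is done.

Besides the shell and the picture viewer there is one more tool, called by a JSON object that holds its "name" and its "arguments". move_arm: Moves the arm, as the interface text tells. Its arguments: {"type":"object","properties":{"targets":{"type":"array"},"newtons":{"type":"number"}},"required":["targets"]}

```bash
ls; mkdir -p pics; cat > h.py <<'E'
import numpy as np, cv2
from bench import ctrl, imaging, workorder, spotter
def snap(n,f=None):
    p,d=imaging.snapshot(n)
    if f: cv2.imwrite('pics/'+f,cv2.cvtColor(p,cv2.COLOR_RGB2BGR))
    return p,d
def world(n,px,d):
    c=imaging.get_calibration(n); K=np.array([[c['fx'],0,c['cx']],[0,c['fy'],c['cy']],[0,0,1]])
    px=np.array(px,float).reshape(-1,1,2)
    u=cv2.undistortPoints(px,K,np.array(c['distortion']))[:,0]
    z=np.array([d[int(round(b)),int(round(a))] for a,b in px[:,0]]) if np.ndim(d)==2 else np.asarray(d)
    P=np.c_[u*z[:,None],z]
    E=np.array(c['extrinsics']); return (P-E[:3,3])@E[:3,:3]
E
python3 - <<'E'
from h import *
np.set_printoptions(precision=1,suppress=True)
snap('top','t0.png'); snap('side','s0.png')
for t in ['blank_left_center','keeper','jig','ball_left']:
    for c in ['top','side']:
        print(t,c,[(np.round(r['centre']),round(r['p'],2)) for r in spotter.find_in(t,c)][:6])
print(ctrl.state()['clock'],ctrl.state()['tool_rot'],ctrl.state()['contact_force'])
E
```

```text
pics
blank_left_center top [(array([590., 134.,  38.]), 0.89), (array([722., 106.,  47.]), 0.7), (array([593.,  12.,  15.]), 0.66)]
blank_left_center side [(array([586., 135.,  35.]), 0.7)]
keeper top []
keeper side [(array([ 443., -173.,   30.]), 0.74)]
jig top [(array([598.,  13.,  10.]), 0.66)]
jig side [(array([606.,  78.,  12.]), 0.7), (array([407., 438.,  33.]), 0.53), (array([734.,  33.,  45.]), 0.45)]
ball_left top [(array([616.,  39.,  37.]), 0.32), (array([656., 408.,  24.]), 0.17)]
ball_left side []
0.5 [[-0.9  0.4  0. ]
 [ 0.4  0.9  0. ]
 [-0.   0.  -1. ]] [ 0.1 -0.2  0.2]
```

View pics/t0.png

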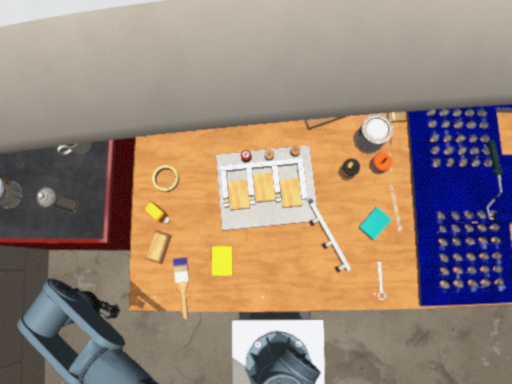

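View pics/s0.png

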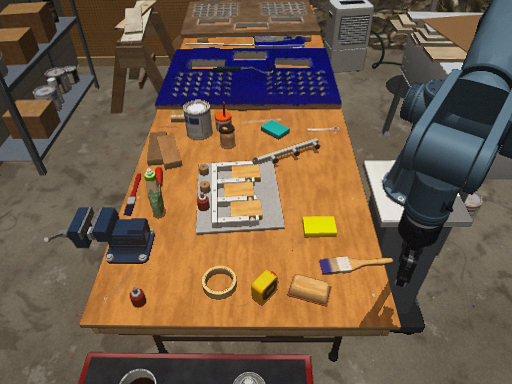

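The top picture shows the jig at about px (265,188) with three blanks at (238,195), (263,187) and (290,192). The keeper runs from its hinge at (312,203) to its end at (347,268). The yellow (222,261) and turquoise (375,223) slabs are decoys. In the side picture the arm is clear of the jig, with the jig at (240,197).

```bash
python3 - <<'E'
from h import *
np.set_printoptions(precision=1,suppress=True)
p,d=snap('top')
r0,r1,c0,c1=130,290,195,365
vv,uu=np.mgrid[r0:r1,c0:c1]; px=np.c_[uu.ravel(),vv.ravel()]
W=world('top',px,d).reshape(r1-r0,c1-c0,3); C=p[r0:r1,c0:c1].astype(int)
Z=W[...,2]; print('table z',np.median(Z[120:,60:100]))
hsv=cv2.cvtColor(p[r0:r1,c0:c1],cv2.COLOR_RGB2HSV)
grey=(hsv[...,1]<60)
m=((Z>6)&(Z<70)&(W[...,0]>430)).astype(np.uint8)
n,l,s,_=cv2.connectedComponentsWithStats((grey&(Z>4)&(Z<24)).astype(np.uint8))
# board: grey or anything, fit minarearect on largest
k=1+np.argmax(s[1:,4]); B=W[l==k]; print('board',s[k],np.median(B[:,2]),cv2.minAreaRect(B[:,:2].astype(np.float32)))
wl=grey&(Z>29)&(Z<48); n,l,s,_=cv2.connectedComponentsWithStats(wl.astype(np.uint8))
for k in range(1,n):
    if s[k,4]>40:
        B=W[l==k]; print('wall',s[k]+[c0,r0,0,0,0],np.median(B[:,2]),cv2.minAreaRect(B[:,:2].astype(np.float32)))
wood=(hsv[...,1]>70)&(Z>24)&(Z<45); n,l,s,_=cv2.connectedComponentsWithStats(wood.astype(np.uint8))
for k in range(1,n):
    if s[k,4]>40:
        B=W[l==k]; print('wood',s[k]+[c0,r0,0,0,0],np.median(B[:,2]),cv2.minAreaRect(B[:,:2].astype(np.float32)))
im=cv2.resize(cv2.cvtColor(p[r0:r1,c0:c1],cv2.COLOR_RGB2BGR),None,fx=4.5,fy=3.7*4.5/4.5 if 0 else 3.7,interpolation=cv2.INTER_CUBIC)
im=cv2.resize(cv2.cvtColor(p[r0:r1,c0:c1],cv2.COLOR_RGB2BGR),None,fx=3.7,fy=3.7,interpolation=cv2.INTER_CUBIC)
cv2.imwrite('pics/t1.png',im)
E
```

```text
table z 0.571740810863018
board [  21   16  101   84 3176] 12.42037198916714 ((618.9745483398438, 35.153717041015625), (279.4208068847656, 344.238037109375), 5.410197734832764)
wall [ 220  158   87   49 1136] 38.10314873891136 ((632.4815063476562, 47.49803924560547), (149.48617553710938, 299.6085205078125), 5.421673774719238)
wall [308 199  43  72 433] 34.93355093860968 ((437.9832763671875, -170.60714721679688), (281.5647888183594, 43.66315460205078), 28.008634567260742)
wood [291 146   9  10  64] 40.35289966773118 ((746.3202514648438, -70.12946319580078), (31.156957626342773, 30.45563316345215), 9.723182678222656)
wood [265 150   9  10  72] 40.257127443049896 ((731.9178466796875, 23.398784637451172), (28.778318405151367, 33.98360824584961), 89.17698669433594)
wood [253 173  25  29 551] 33.934999580509825 ((614.8299560546875, 39.230003356933594), (100.65670776367188, 78.7009506225586), 5.311518669128418)
wood [280 178  22  29 539] 33.83648083543736 ((594.6310424804688, -50.6657600402832), (100.98758697509766, 69.59368896484375), 5.814692497253418)
wood [228 180  24  30 552] 33.73095159694833 ((587.8809814453125, 129.62338256835938), (100.04277801513672, 79.09101867675781), 5.551165580749512)
```

View pics/t1.png

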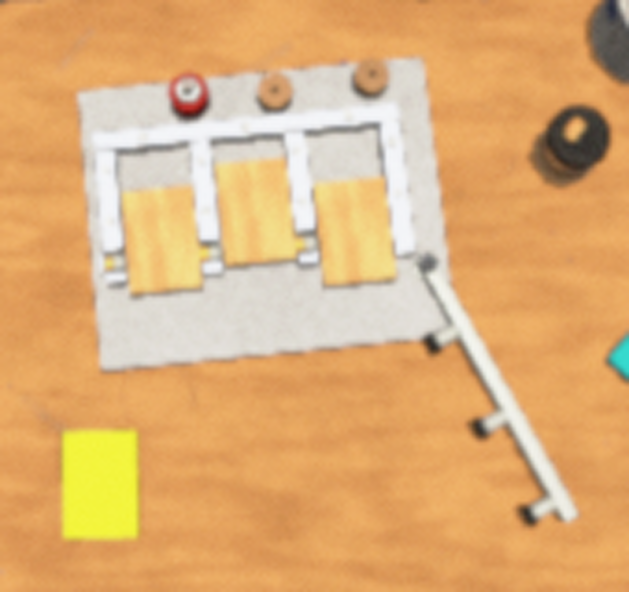

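The crop shows the walls and blanks clearly, with rear faces at crop y≈295 (left), 267 (mid) and 285 (right). The hinge is at (428,262) and the keeper tip at (570,515). My fit puts the jig origin near (588,41.5) at yaw 5.4°. The blanks are 42, 23 and 52 mm short of home (left, mid, right), and the keeper is at about 1.99 rad. First I'll move behind the left blank.

{"name": "move_arm", "arguments": {"targets": [[0,270,-399,-80,0,0,29.4],[0,270,-399,-80,0,0,29.4],[0,270,-399,-80,0,0,29.4],[0,270,-399,-80,0,0,29.4],[0,270,-399,-80,0,0,29.4]]}}

```text
clock: 1.18
ee_pos: [400.0, 279.9, 182.5]
tool_rot: [[-0.995, -0.096, 0.001], [-0.096, 0.995, 0.0], [-0.001, 0.0, -1.0]]
contact_force: [0.6, 0.1, 0.1]
finger_gap: -0.4
finger_force: 0.0
```

{"name": "move_arm", "arguments": {"targets": [[0,0,0,0,0,0,0],[0,0,0,0,0,0,0],[0,0,0,0,0,0,0],[0,0,0,0,0,0,0]]}}

```text
clock: 1.68
ee_pos: [398.3, 282.7, 182.6]
tool_rot: [[-0.995, -0.098, 0.0], [-0.098, 0.995, 0.0], [-0.0, 0.0, -1.0]]
contact_force: [-0.8, 1.0, -0.4]
finger_gap: -0.1
finger_force: 0.0
```

{"name": "move_arm", "arguments": {"targets": [[0,26,-39,-30,0,0,0],[0,58,-87,-60,0,0,0],[0,90,-134,-90,0,0,0],[0,104.5,-156.5,-122,0,0,0],[0,104.5,-156.5,-162,0,0,0]]}}

```text
clock: 2.3
ee_pos: [505.8, 123.9, 20.2]
tool_rot: [[-0.996, -0.094, 0.003], [-0.094, 0.996, -0.0], [-0.003, -0.001, -1.0]]
contact_force: [0.2, 0.6, -0.9]
finger_gap: -0.0
finger_force: 0.0
```

{"name": "move_arm", "arguments": {"targets": [[0,10,1,0,0,0,0],[0,20,1.9,0,0,0,0],[0,26,2.4,0,0,0,0],[0,32,3,0,0,0,0]]}}

```text
clock: 2.8
ee_pos: [535.3, 128.6, 21.6]
tool_rot: [[-0.995, -0.096, -0.001], [-0.096, 0.995, -0.0], [0.001, -0.0, -1.0]]
contact_force: [-6.2, -1.7, 4.1]
finger_gap: 0.0
finger_force: 3.0
```

{"name": "move_arm", "arguments": {"targets": [[0,8,0.8,0,0,0,0],[0,16,1.5,0,0,0,0],[0,22,2.1,0,0,0,0],[0,26,2.5,0,0,0,0],[0,28,2.6,0,0,0,0]]}}

```text
clock: 3.42
ee_pos: [563.1, 131.2, 21.0]
tool_rot: [[-0.995, -0.096, -0.001], [-0.096, 0.995, 0.0], [0.001, 0.0, -1.0]]
contact_force: [-5.4, 1.2, 2.7]
finger_gap: 0.2
finger_force: 2.4
```

{"name": "move_arm", "arguments": {"targets": [[0,1.5,0.1,0,0,0,0],[0,3,0.3,0,0,0,0]]}}

```text
clock: 3.68
ee_pos: [566.7, 131.5, 20.9]
tool_rot: [[-0.995, -0.096, 0.0], [-0.096, 0.995, 0.0], [-0.001, 0.0, -1.0]]
contact_force: [-3.0, 1.8, 0.7]
finger_gap: -0.1
finger_force: 1.3
```

{"name": "move_arm", "arguments": {"targets": [[0,1.5,0.1,0,0,0,0],[0,1.5,0.1,0,0,0,0]]}}

```text
clock: 3.92
ee_pos: [569.0, 130.8, 20.8]
tool_rot: [[-0.995, -0.095, 0.002], [-0.095, 0.995, -0.0], [-0.002, -0.0, -1.0]]
contact_force: [-0.4, 0.3, -0.5]
finger_gap: -0.0
finger_force: 0.0
```

{"name": "move_arm", "arguments": {"targets": [[0,1,0.1,0,0,0,0],[0,1,0.1,0,0,0,0]]}}

```text
clock: 4.18
ee_pos: [569.4, 130.9, 20.5]
tool_rot: [[-0.995, -0.095, 0.001], [-0.095, 0.995, -0.0], [-0.001, -0.0, -1.0]]
contact_force: [0.3, 0.4, 0.6]
finger_gap: 0.2
finger_force: 0.0
```

{"name": "move_arm", "arguments": {"targets": [[0,1,0.1,0,0,0,0],[0,1,0.1,0,0,0,0]]}}

```text
clock: 4.42
ee_pos: [570.1, 131.1, 20.4]
tool_rot: [[-0.995, -0.095, 0.0], [-0.095, 0.995, -0.0], [-0.0, -0.0, -1.0]]
contact_force: [-1.0, 0.3, -0.1]
finger_gap: -0.3
finger_force: 0.0
```

{"name": "move_arm", "arguments": {"targets": [[0,1,0.1,0,0,0,0],[0,1,0.1,0,0,0,0]]}}

```text
clock: 4.68
ee_pos: [571.1, 131.3, 20.4]
tool_rot: [[-0.995, -0.095, 0.0], [-0.095, 0.995, -0.0], [-0.0, -0.0, -1.0]]
contact_force: [-0.4, 0.3, 0.6]
finger_gap: 0.2
finger_force: 0.0
```

{"name": "move_arm", "arguments": {"targets": [[0,1,0.1,0,0,0,0],[0,1,0.1,0,0,0,0]]}}

```text
clock: 4.92
ee_pos: [571.1, 131.3, 20.2]
tool_rot: [[-0.995, -0.095, -0.002], [-0.095, 0.995, -0.0], [0.002, 0.0, -1.0]]
contact_force: [-5.3, -1.3, 4.0]
finger_gap: -0.0
finger_force: 2.5
```

{"name": "move_arm", "arguments": {"targets": [[0,1.5,0.1,0,0,0,0],[0,1.5,0.1,0,0,0,0]]}}

```text
clock: 5.18
ee_pos: [571.1, 131.4, 19.9]
tool_rot: [[-0.995, -0.096, -0.005], [-0.096, 0.995, -0.0], [0.005, 0.0, -1.0]]
contact_force: [-9.7, -1.2, 7.8]
finger_gap: -0.3
finger_force: 4.9
```

{"name": "move_arm", "arguments": {"targets": [[0,-35,-3,2,0,0,0],[0,-38,-50,2,0,0,0],[0,-34,-94.5,0,0,0,0],[0,-34,-94.5,0,0,0,0]]}}

```text
clock: 5.68
ee_pos: [540.8, 34.3, 20.8]
tool_rot: [[-0.996, -0.091, 0.003], [-0.091, 0.996, -0.001], [-0.002, -0.001, -1.0]]
contact_force: [-0.1, -0.0, 0.5]
finger_gap: 0.1
finger_force: 0.0
```

{"name": "move_arm", "arguments": {"targets": [[0,6,0.6,0,0,0,0],[0,12,1.1,0,0,0,0],[0,18,1.7,0,0,0,0],[0,21,2,0,0,0,0]]}}

```text
clock: 6.18
ee_pos: [559.5, 39.8, 20.0]
tool_rot: [[-0.995, -0.097, -0.003], [-0.097, 0.995, 0.0], [0.003, 0.0, -1.0]]
contact_force: [-5.2, -0.8, 4.5]
finger_gap: -0.3
finger_force: 2.6
```

{"name": "move_arm", "arguments": {"targets": [[0,5,0.5,0,0,0,0],[0,10,0.9,0,0,0,0],[0,13,1.2,0,0,0,0],[0,15,1.4,0,0,0,0]]}}

```text
clock: 6.68
ee_pos: [575.4, 41.0, 20.0]
tool_rot: [[-0.995, -0.096, -0.0], [-0.096, 0.995, 0.0], [0.0, 0.0, -1.0]]
contact_force: [-1.7, 1.1, 0.2]
finger_gap: -0.3
finger_force: 0.7
```

{"name": "move_arm", "arguments": {"targets": [[0,2,0.2,0,0,0,0],[0,3,0.3,0,0,0,0]]}}

```text
clock: 6.92
ee_pos: [579.3, 40.5, 20.7]
tool_rot: [[-0.995, -0.095, 0.002], [-0.095, 0.995, -0.0], [-0.001, -0.0, -1.0]]
contact_force: [-1.4, -0.2, -0.5]
finger_gap: 0.2
finger_force: 0.4
```

{"name": "move_arm", "arguments": {"targets": [[0,1.5,0.1,0,0,0,0],[0,3,0.3,0,0,0,0],[0,3,0.3,0,0,0,0]]}}

```text
clock: 7.3
ee_pos: [579.5, 40.7, 20.1]
tool_rot: [[-0.995, -0.095, -0.005], [-0.095, 0.995, -0.0], [0.005, 0.0, -1.0]]
contact_force: [-9.8, -1.8, 6.3]
finger_gap: 0.1
finger_force: 4.5
```

{"name": "move_arm", "arguments": {"targets": [[0,-40,-4,2,0,0,0],[0,-61,-45,2,0,0,0],[0,-61,-99,0,0,0,0],[0,-61,-99,0,0,0,0]]}}

```text
clock: 7.8
ee_pos: [521.6, -61.6, 21.1]
tool_rot: [[-0.996, -0.091, 0.003], [-0.091, 0.996, -0.002], [-0.003, -0.002, -1.0]]
contact_force: [0.6, 0.9, 0.3]
finger_gap: -0.2
finger_force: 0.0
```

{"name": "move_arm", "arguments": {"targets": [[0,8,0.8,0,0,0,0],[0,16,1.5,0,0,0,0],[0,24,2.3,0,0,0,0],[0,30,2.8,0,0,0,0]]}}

```text
clock: 8.3
ee_pos: [550.1, -54.2, 20.1]
tool_rot: [[-0.995, -0.097, -0.002], [-0.097, 0.995, 0.0], [0.002, 0.0, -1.0]]
contact_force: [-6.2, -0.9, 4.4]
finger_gap: 0.0
finger_force: 3.0
```

{"name": "move_arm", "arguments": {"targets": [[0,8,0.8,0,0,0,0],[0,16,1.5,0,0,0,0],[0,24,2.3,0,0,0,0],[0,30,2.8,0,0,0,0],[0,33,3.1,0,0,0,0]]}}

```text
clock: 8.93
ee_pos: [584.5, -51.6, 20.4]
tool_rot: [[-0.995, -0.096, 0.001], [-0.096, 0.995, 0.0], [-0.001, -0.0, -1.0]]
contact_force: [-0.5, 1.2, -0.3]
finger_gap: -0.2
finger_force: 0.5
```

{"name": "move_arm", "arguments": {"targets": [[0,2,0.2,0,0,0,0],[0,3,0.3,0,0,0,0]]}}

```text
clock: 9.18
ee_pos: [586.5, -51.6, 20.3]
tool_rot: [[-0.995, -0.095, 0.0], [-0.095, 0.995, 0.0], [-0.0, 0.0, -1.0]]
contact_force: [-1.2, 0.1, 0.3]
finger_gap: 0.2
finger_force: 0.5
```

{"name": "move_arm", "arguments": {"targets": [[0,1.5,0.1,0,0,0,0],[0,3,0.3,0,0,0,0],[0,3,0.3,0,0,0,0]]}}

```text
clock: 9.55
ee_pos: [588.0, -51.6, 20.2]
tool_rot: [[-0.995, -0.095, -0.003], [-0.095, 0.995, 0.0], [0.003, 0.0, -1.0]]
contact_force: [-6.6, 0.2, 4.0]
finger_gap: 0.2
finger_force: 3.5
```

{"name": "move_arm", "arguments": {"targets": [[0,1.5,0.1,0,0,0,0],[0,1.5,0.1,0,0,0,0]]}}

```text
clock: 9.8
ee_pos: [588.0, -51.6, 20.1]
tool_rot: [[-0.995, -0.095, -0.007], [-0.095, 0.995, 0.0], [0.007, 0.001, -1.0]]
contact_force: [-12.8, -1.8, 8.8]
finger_gap: -0.0
finger_force: 6.4
```

{"name": "move_arm", "arguments": {"targets": [[0,-40,-4,2,0,0,0],[0,-60,-10,60,0,0,0],[0,-90,-60,80,0,0,0],[0,-130,-105,80,0,0,0],[0,-160,-150,80,0,0,0]]}}

```text
clock: 10.42
ee_pos: [430.2, -203.0, 101.3]
tool_rot: [[-0.995, -0.095, 0.002], [-0.095, 0.995, -0.002], [-0.002, -0.002, -1.0]]
contact_force: [0.2, -1.8, -0.2]
finger_gap: 0.0
finger_force: 0.0
```

{"name": "move_arm", "arguments": {"targets": [[0,-10,-35,0,0,0,0],[0,-20,-60,0,0,0,0],[0,-20,-60,0,0,0,0]]}}

```text
clock: 10.8
ee_pos: [410.8, -263.5, 100.9]
tool_rot: [[-0.996, -0.092, 0.001], [-0.092, 0.996, -0.001], [-0.001, -0.002, -1.0]]
contact_force: [0.8, -0.8, -0.8]
finger_gap: 0.1
finger_force: 0.0
```

```bash
python3 - <<'E'
from h import *
p,d=snap('top'); q,e=snap('side')
B=cv2.COLOR_RGB2BGR
a=cv2.resize(cv2.cvtColor(p[130:290,195:365],B),(510,480),interpolation=cv2.INTER_CUBIC)
b=cv2.resize(cv2.cvtColor(q[130:240,180:340],B),(640,440),interpolation=cv2.INTER_CUBIC)
cv2.imwrite('pics/t2.png',a); cv2.imwrite('pics/s2.png',b)
s=ctrl.state(); print(s['ee_pos'],s['clock'])
# blank positions in the jig frame
vv,uu=np.mgrid[130:290,195:365]; W=world('top',np.c_[uu.ravel(),vv.ravel()],d).reshape(160,170,3); Z=W[...,2]
h=cv2.cvtColor(p[130:290,195:365],cv2.COLOR_RGB2HSV)
n,l,st,_=cv2.connectedComponentsWithStats(((h[...,1]>70)&(Z>24)&(Z<37)).astype(np.uint8))
for k in range(1,n):
    if st[k,4]>200:
        c=(W[l==k][:,:2]-[588.2,41.5])@np.array([[.9955,-.0943],[.0943,.9955]]); print(np.percentile(c,[1,99],axis=0).round(1).tolist())
E
```

```text
[ 411.07867013 -261.32420496  100.42629606] 10.9
[[0.5, -125.4], [98.6, -58.9]]
[[-11.4, -42.5], [99.3, 33.5]]
[[0.3, 59.7], [99.1, 126.2]]
```

View pics/t2.png

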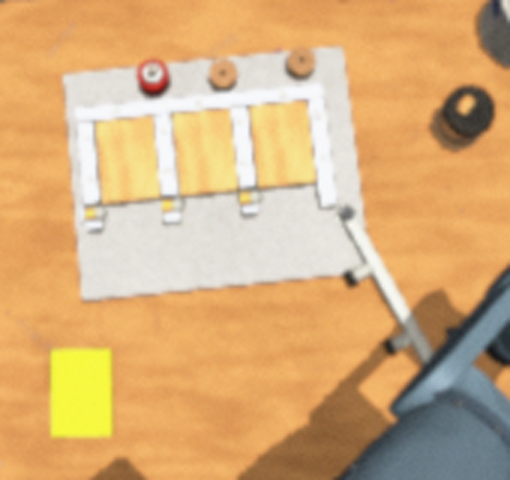

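View pics/s2.png

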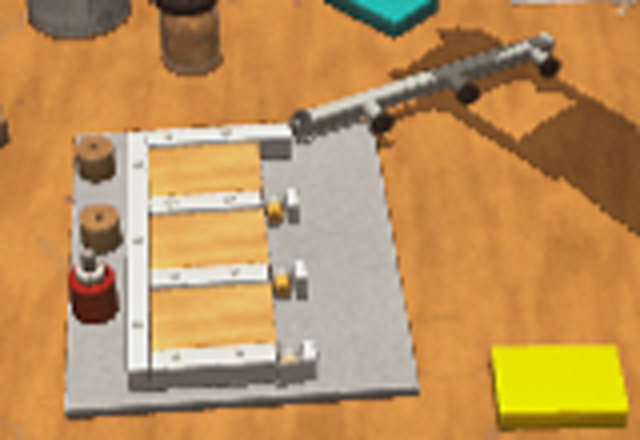

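Both pictures show all three blanks flush with the back stop and the balls exposed behind their rear faces, at side-crop (273,211), (283,281) and (290,357). Measured rear faces are at jig x≈0.4. Next is the keeper; I'll compute the sweep waypoints.

{"name": "move_arm", "arguments": {"targets": [[0,0,0,-40,0,0,0],[0,0,0,-78,0,0,0],[0,0,0,-78,0,0,0]]}}

```text
clock: 11.28
ee_pos: [409.4, -258.3, 19.9]
tool_rot: [[-0.995, -0.096, -0.005], [-0.097, 0.995, 0.005], [0.004, 0.005, -1.0]]
contact_force: [0.4, -0.3, 1.0]
finger_gap: -0.2
finger_force: 0.0
```

```bash
python3 - <<'E'
from h import *
R=np.array([[.9955,-.0943],[.0943,.9955]]); o=np.array([588.2,41.5])
prev=ctrl.state()['ee_pos'][:2]; print(ctrl.state()['ee_pos'].round(1) if hasattr(ctrl.state()['ee_pos'],'round') else ctrl.state()['ee_pos'])
A=[114,107,100,93,86, 79,72,65,58,51, 44,37,30,24,18, 13,9,6,3,1.5]
for i in range(0,20,5):
    P=[]
    for a in np.radians(A[i:i+5]):
        s,c=np.sin(a),np.cos(a); P.append(o+R@(np.array([-42,-160])+180*np.array([-s,c])+19*np.array([-c,-s])))
    print(A[i:i+5],(np.array(P)-prev).round().tolist(),P[-1].round(1)); prev=P[-1]
E
```

```text
[ 409.4 -258.3   19.9]
[114, 107, 100, 93, 86] [[5.0, 32.0], [-7.0, 50.0], [-16.0, 70.0], [-23.0, 91.0], [-27.0, 113.0]] [ 382.  -145.2]
[79, 72, 65, 58, 51] [[-2.0, 22.0], [-0.0, 44.0], [4.0, 66.0], [10.0, 87.0], [19.0, 107.0]] [401. -38.]
[44, 37, 30, 24, 18] [[11.0, 19.0], [25.0, 36.0], [41.0, 52.0], [56.0, 64.0], [71.0, 74.0]] [472.5  35.9]
[13, 9, 6, 3, 1.5] [[14.0, 7.0], [26.0, 12.0], [35.0, 15.0], [44.0, 18.0], [48.0, 19.0]] [521.   54.7]
```

{"name": "move_arm", "arguments": {"targets": [[0,5,25,2,0,0,0],[0,-6,48,2,0,0,0],[0,-16,70,2,0,0,0],[0,-23,91,2,0,0,0],[0,-27,113,2,0,0,0]]}}

```text
clock: 11.9
ee_pos: [384.6, -147.8, 25.5]
tool_rot: [[-0.995, -0.095, 0.002], [-0.095, 0.995, -0.002], [-0.002, -0.002, -1.0]]
contact_force: [0.6, -1.1, 1.2]
finger_gap: -0.2
finger_force: 0.6
```

{"name": "move_arm", "arguments": {"targets": [[0,-2,22,0,0,0,0],[0,0,44,0,0,0,0],[0,4,66,0,0,0,0],[0,10,87,0,0,0,0],[0,19,107,0,0,0,0]]}}

```text
clock: 12.52
ee_pos: [403.1, -40.1, 24.8]
tool_rot: [[-0.995, -0.096, 0.0], [-0.096, 0.995, -0.0], [-0.0, -0.0, -1.0]]
contact_force: [-0.5, -0.8, 0.3]
finger_gap: -0.2
finger_force: 0.5
```

Contact force is about 1 N, consistent with pushing the bar. I'll continue the sweep.

{"name": "move_arm", "arguments": {"targets": [[0,11,19,0,0,0,0],[0,25,36,0,0,0,0],[0,41,52,0,0,0,0],[0,56,64,0,0,0,0],[0,71,74,0,0,0,0]]}}

```text
clock: 13.15
ee_pos: [473.9, 33.9, 24.5]
tool_rot: [[-0.995, -0.096, -0.001], [-0.096, 0.995, -0.0], [0.001, 0.0, -1.0]]
contact_force: [0.1, -1.1, -1.0]
finger_gap: 0.3
finger_force: 0.4
```

{"name": "move_arm", "arguments": {"targets": [[0,14,7,0,0,0,0],[0,26,12,0,0,0,0],[0,35,15,0,0,0,0],[0,41,17,0,0,0,0],[0,45,18,0,0,0,0]]}}

```text
clock: 13.78
ee_pos: [519.1, 50.5, 24.3]
tool_rot: [[-0.995, -0.095, -0.0], [-0.095, 0.995, -0.0], [0.0, -0.0, -1.0]]
contact_force: [-0.1, -0.9, 0.3]
finger_gap: 0.2
finger_force: 0.3
```

{"name": "move_arm", "arguments": {"targets": [[0,2,0.2,0,0,0,0],[0,3,0.3,0,0,0,0],[0,3,0.3,0,0,0,0]]}}

```text
clock: 14.15
ee_pos: [521.9, 50.9, 24.3]
tool_rot: [[-0.995, -0.095, -0.0], [-0.095, 0.995, 0.0], [0.0, 0.0, -1.0]]
contact_force: [-0.0, -0.0, -0.9]
finger_gap: -0.4
finger_force: 0.2
```

{"name": "move_arm", "arguments": {"targets": [[0,2,0.2,0,0,0,0],[0,4,0.4,0,0,0,0],[0,4,0.4,0,0,0,0]]}}

```text
clock: 14.52
ee_pos: [526.3, 51.2, 24.5]
tool_rot: [[-0.995, -0.095, 0.001], [-0.095, 0.995, -0.0], [-0.001, -0.0, -1.0]]
contact_force: [0.5, 0.5, -0.2]
finger_gap: -0.0
finger_force: 0.0
```

{"name": "move_arm", "arguments": {"targets": [[0,1.5,0.1,0,0,0,0],[0,3,0.3,0,0,0,0],[0,3,0.3,0,0,0,0]]}}

```text
clock: 14.9
ee_pos: [527.8, 51.5, 24.1]
tool_rot: [[-0.995, -0.095, -0.003], [-0.095, 0.995, -0.0], [0.003, 0.0, -1.0]]
contact_force: [-5.8, -0.7, 3.8]
finger_gap: -0.1
finger_force: 2.6
```

{"name": "move_arm", "arguments": {"targets": [[0,2,0.2,0,0,0,0],[0,2,0.2,0,0,0,0]]}}

```text
clock: 15.15
ee_pos: [527.9, 51.7, 23.7]
tool_rot: [[-0.995, -0.096, -0.007], [-0.096, 0.995, -0.0], [0.007, 0.0, -1.0]]
contact_force: [-10.5, -2.1, 7.9]
finger_gap: 0.1
finger_force: 5.7
```

{"name": "move_arm", "arguments": {"targets": [[0,-30,-3,2,0,0,0],[0,-60,-6,30,0,0,0],[0,-80,-8,80,0,0,0],[0,-100,-60,110,0,0,0],[0,-120,-115,110,0,0,0]]}}

```text
clock: 15.78
ee_pos: [412.8, -64.8, 137.5]
tool_rot: [[-0.995, -0.098, 0.007], [-0.098, 0.995, -0.003], [-0.007, -0.004, -1.0]]
contact_force: [0.5, -0.8, 0.2]
finger_gap: -0.2
finger_force: 0.0
```

{"name": "move_arm", "arguments": {"targets": [[0,-5,-60,0,0,0,0],[0,-10,-120,0,0,0,0],[0,-10,-170,0,0,0,0],[0,-10,-170,0,0,0,0],[0,-10,-170,0,0,0,0]]}}

```text
clock: 16.4
ee_pos: [400.7, -232.8, 134.1]
tool_rot: [[-0.996, -0.094, -0.0], [-0.094, 0.996, 0.001], [0.0, 0.001, -1.0]]
contact_force: [-0.2, 0.6, -0.3]
finger_gap: 0.2
finger_force: 0.0
```

```bash
python3 - <<'E'
from h import *
p,d=snap('top'); q,e=snap('side')
B=cv2.COLOR_RGB2BGR
a=cv2.resize(cv2.cvtColor(p[130:250,195:335],B),None,fx=2.8,fy=2.8,interpolation=cv2.INTER_CUBIC)
b=cv2.resize(cv2.cvtColor(q[140:240,190:290],B),(392,336),interpolation=cv2.INTER_CUBIC)
cv2.imwrite('pics/f.png',np.hstack([a,b]))
s=ctrl.state(); print(s['ee_pos'],s['contact_force'],s['clock'])
vv,uu=np.mgrid[130:250,195:335]; W=world('top',np.c_[uu.ravel(),vv.ravel()],d); 
c=(W[:,:2]-[588.2,41.5])@np.array([[.9955,-.0943],[.0943,.9955]])
m=(c[:,0]>-75)&(c[:,0]<-31)&(c[:,1]>-150)&(c[:,1]<115)&(W[:,2]>30)&(W[:,2]<40)
k=c[m]; bar=k[k[:,0]<-36]
for lo in range(-150,115,44): 
    t=bar[(bar[:,1]>=lo)&(bar[:,1]<lo+44)]; print(lo,t[:,0].min().round(1),np.median(t[:,0]).round(1))
E
```

```text
[ 400.94021561 -231.99314429  134.16624267] [0.70068635 0.70532922 0.19842069] 16.5
-150 -51.0 -44.4
-106 -50.9 -43.6
-62 -50.7 -43.7
-18 -50.0 -43.0
26 -50.5 -43.3
70 -50.9 -44.4
114 -39.1 -39.1
```

View pics/f.png

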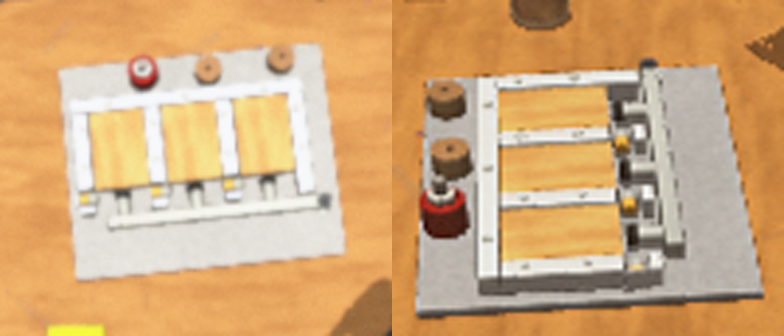

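The keeper lies straight across the nests, from (110,220) to (325,200) in the left crop, with its buffers behind the blanks. All three blanks are at the stop, and the rear-deck items have not moved.

```bash
python3 -c "
from bench import workorder; print(workorder.hand_in())"
```

```text
the job is handed in; nothing more can be done
None
```

The job is handed in at about 16.5 s: all three blanks sit at the back stop with their balls out behind them, and the keeper was swung fully closed only after that. The hole saw and plugs on the rear deck have not moved. I did not re-check the loose items on the table, but the arm did not go near them at table level.

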